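Hold a plier hanger against its rail stop for fastening

TASK

Hang the loose plier hanger on the bench's tool rail: lower its slotted block over the bar between the stop block and the burr cup, loop towards the robot, until it sits fully down, then slide it gently along the bar, without ramming, until its end is flat against the stop block. Keep pushing it against the stop with a steady 10 N or so (5 to 16 N is fine) while I tighten its thumbscrew: finish while still holding it there, do not let go. Leave the other things on the bench where they are.

Things in the scene. Friction and masses are not known exactly. Their poses are not given: they have to be found in the camera images.
- hanger: Plier hanger, loose, standing upright on the bench, 0.2 to 0.35 kg: a plain aluminium block 28 mm (its x) by 60 mm (its y) by 50 mm high, slotted from below, with a flat bar loop out of the foot of its front (-x) side. Origin: centre of the block's underside; z up, y along the slot, x away from the loop. Its two flat end faces are 30 mm either way along y.
- hanger_seat (a point): Middle of the roof of the hanger's slot, 22 mm above its underside: this rests on the bar's top edge when fully down. The slot runs the block's whole length, open below, 14 mm wide, 22 mm deep, between 7 mm legs; above it the block is solid for 28 mm, the place to grip (across the 28 mm, from above). It slides on the bright bar with friction of about 0.25 times its down force.
- hanger_loop (a point): Middle of the front bar of the hanger's loop, 70 mm in front (-x) of the hanger's origin, 8 mm above its underside. The loop is 6 mm round bar, 54 mm wide. Between its arms a brass thumbscrew, 16 mm across, sticks 18 mm out of the block's front, its top 19 mm above the underside.
- rail: Tool rail, fixed: a level flat steel bar 10 mm thick (its x), 25 mm tall, 480 mm long (its y), top edge 150 mm above the bench, on a post under each end (215 mm either side of the middle, feet 60 by 50 mm). Nothing else at its height but what is clamped to it. Origin on the bench under its middle; -x is the side facing the robot, z up.
- rail_top (a point): Middle of the bar's top edge, 150 mm above the bench; axes as the rail (y along the bar).
- stop: Stop block, clamped round the bar left or right of its middle (varies), rigid: plain dark steel, 34 (x) by 30 (y, along the bar) by 48 mm, from 26 below to 22 mm above the bar's top edge, a brass thumbscrew in front. Origin in its middle on the bar's top edge, axes as the rail. Flat faces 15 mm either way along y; the hanger goes on the face towards the burr cup, origins 45 mm apart.
- burr_cup: Burr cup, fastened on the bar on the other side of its middle; not the stop. Aluminium block 28 by 36 (along the bar) by 48 mm, from 26 below to 22 mm above the bar's top edge; in front of it a round steel cup, 36 mm across, axis 42 mm towards the robot, its burrs reaching 4 mm above the bar's top edge. Origin in the block's middle on the bar's top edge, axes as the rail.
- tin: Flat round steel tin, 68 mm across, 34 mm high, loose; leave it. Origin under its centre.
- bench_block: Steel bench block, 65 by 65 by 19 mm, loose; leave it. Origin under its centre.
- hammer: Hammer, 240 mm long, lying on the bench, loose; leave it. Origin under its middle.
- spirit_lamp: Glass spirit lamp, 80 mm across, 87 mm high, loose; leave it. Origin under its centre.
- pliers: Slim black-handled pliers, about 130 mm long and 12 mm high, lying on the bench near the rail, loose; leave them. Origin on the bench near the joint.
- mallet: Wooden mallet, 200 mm long and 44 mm high, lying behind the rail, loose; leave it. Origin on the bench under its head.
Not all that is in view belongs to the job. Leave any orange or pink look-alike of the hanger alone.

How it is judged:
By the outcome, as a careful person would: the job done as asked, in the order asked, and still so for the second after the job is handed in, while the arm keeps its last pose, push and grip.
It also fails if it takes over 58 s, if anything falls off the work surface, if the arm or the gripper's body presses on something with over 40 N, if the wrist force passes 120 N, or if a joint passes its speed limit or range.

ROBOT

A 6-joint arm with a two-finger parallel gripper is mounted at the origin on the work surface. World frame = base frame: x ahead of the robot, y to its left, z up, the work surface at z = 0. Lengths are in m, angles in rad, forces in N, time in s.
With the tool pointing down it reaches from about 0.375 to 0.975 m from the base axis. Payload 3.8 kg.
Tool frame: the origin (TCP) lies at the very end of the fingers, on their centre line; the grasp point (between the pads) lies 19 mm behind it; z points along the fingers, y is the line along which they close (so a half turn about z gives the same grasp; the last joint's range is limited). The gripper opens to 85 mm and grips with 20 to 120 N. Pads are 22 mm wide; open, the fingers measure 114 mm over their backs; the gripper's body (76 mm by 85 mm) begins 54 mm behind the grasp point. The pads swing forward as they close: fully open they stand 13 mm farther back than shut.
Start: joints at [-1.359, 0.264, 1.604, -0, 1.274, -0.037], TCP at [0.166, -0.654, 0.231] pointing down, gripper open.
Joint ranges: [-2.63, 2.63], [-0.94, 2.18], [0.31, 2.57], [-1.31, 4.45], [0, 2.66], [-2.55, 2.55]. Speed limits (rad/s): [2.57, 2.57, 3.14, 3.14, 3.14, 3.14].

INTERFACE

Orientations are given as a rotation vector (axis times angle).
In Python, from workcell import monitor, viewer, job gives the robot as it stands. The module is installed in compiled form; this text tells all that it offers.
- The arm moves only by the tool step_arm, never from a script. Its argument "series" is one flat list of numbers, 4 for each row, row after row: the shift along the tool's x, y, z in m, then the turn about the tool's z in rad. A call has 1 to 8 rows; each row is the pose to reach, as a shift and turn from the pose commanded when the call began, along the tool's axes at that moment; what a row does not reach only later rows make up. A row lasts 1/8 s, in which the tool goes at most 62.5 mm and 10.7 degrees, less where a joint would pass 70% of its speed; a pose out of reach is approached as far as the arm can. A call with a gripper value outside its range is refused whole. "gripper" is the opening, from 0 (shut) to 1 (fully open), set as the call begins (left out, the last holds). The fingers move at their own pace and stop on an object; "newtons" is the grip in N (left out, the last holds). Time passes only in rows, so rows that repeat a pose let the fingers close. It gives the time, the measured TCP pose, the force, the opening and the grip force at its end, in the units of the state.
- monitor.read_state(): the state, without advancing time (a new reading comes with each control period).
- viewer.read_camera(name): name is "side" or "top"; returns a dict with "image" (400x640x3 uint8, red, green, blue), "intrinsics" (3x3 intrinsics, pixels), "distortion" ([k1, k2, p1, p2, k3] as OpenCV has them; the pictures are not rectified), "T" (4x4, takes a point from camera to world coordinates). Camera axes: x right, y up, looking along -z (the intrinsics and any distortion apply to the point x, -y, -z); pixel columns grow to the right and rows downward; lengths in m; the calibration is good to about 2 mm. A picture is of the moment at which its call begins. There is no depth.
- job.finish_job(): hands the job in; it is judged then, once.
Trained networks look in a picture, given as the dict that the camera call returned (one of the last four; its "shot" number tells which), for a name from the list of things; names that differ only in an ending like _2 or _b are one class to them, and where a whole thing is asked for, a point or a joint stands for the part that bears it (a point fixed in the world has none). Each returns a list of dicts, best first, with "score" (0 to 1); they miss things now and then, are a little off and sometimes report something else, mostly with a low value. They report only what shows in the picture. A call takes as long as a camera call. They do not tell look-alikes from the thing itself.
- viewer.boxes_of(picture, label): "extent" ([centre column, centre row, width, height] in pixels, round what is visible of it).
- viewer.spot_point(picture, label): "point" ([column, row] in pixels: a listed point, or the origin of a listed thing).
The state is a dict: "time": time; "q": joint angles; "joint_vel": joint speeds; "joint_torque": joint torques, N m; "tool_pos": TCP position; "tcp_rot": TCP orientation; "wrist_force": force on the tool from outside, world axes, zero at the start; "torque": the same for the moment, N m; "width": opening from 0.0 (shut) to 1.0 (fully open); "grip_force": force on a finger pad.
Only numpy, scipy, OpenCV 4.12 (cv2) and the standard library are available. Lean on these libraries where they do the work, as an engineer would, in place of code of your own. Each camera call takes 0.05 s, during which the arm holds its last target. There are 200 camera calls.

## Working session

There is one attempt and no reset: what is moved stays moved. The work goes in short steps, Python scripts to look and compute and a tool call to move; the robot and the scene stay as the last step left them, time stands still between calls to the robot, and variables do not carry over. Pictures are saved under pics/ and viewed, at most 10 in all, crops included, and the job is handed in when it is done.

Besides the shell and the picture viewer there is one more tool, called after "Call:" as name(argument=value, ...) on one line, values as JSON. step_arm: Moves the arm, as the interface text tells. Its arguments: {"type":"object","properties":{"series":{"type":"array"},"gripper":{"type":"number"},"newtons":{"type":"number"}},"required":["series"]}

```bash
mkdir -p pics
cat > h.py <<'E'
import numpy as np, cv2, sys
from workcell import monitor, viewer, job
def ray(p,uv):
    u=cv2.undistortPoints(np.array([[uv]],float),p["intrinsics"],np.array(p["distortion"],float))[0,0]
    T=np.array(p["T"]); d=T[:3,:3]@np.array([u[0],-u[1],-1.]); return T[:3,3],d
def atz(p,uv,z):
    o,d=ray(p,uv); return o+d*(z-o[2])/d[2]
def tri(a,ua,b,ub):
    o1,d1=ray(a,ua);o2,d2=ray(b,ub)
    s=np.linalg.lstsq(np.c_[d1,-d2],o2-o1,rcond=None)[0]
    A=o1+s[0]*d1;B=o2+s[1]*d2; return (A+B)/2,np.linalg.norm(A-B)
def proj(p,X):
    T=np.array(p["T"]); c=T[:3,:3].T@(np.atleast_2d(X)-T[:3,3]).T; c=(c*np.array([[1],[-1],[-1]])).T
    return cv2.projectPoints(c,np.zeros(3),np.zeros(3),p["intrinsics"],np.array(p["distortion"],float))[0][:,0]
def save(p,n,crop=None,s=1):
    im=np.ascontiguousarray(p["image"][:,:,::-1])
    if crop: im=im[crop[1]:crop[3],crop[0]:crop[2]]
    cv2.imwrite("pics/"+n,cv2.resize(im,None,fx=s,fy=s,interpolation=cv2.INTER_CUBIC))
E
python3 - <<'E'
from h import *
np.set_printoptions(precision=3,suppress=True)
P={n:viewer.read_camera(n) for n in("top","side")}
for n,p in P.items():
    save(p,n+"0.png"); print(n,np.array(p["T"]),p["intrinsics"][0])
    for l in("hanger","hanger_seat","hanger_loop","rail_top","rail","stop","burr_cup"):
        print(n,l,[(np.round(r["point"],1).tolist(),round(r["score"],2)) for r in viewer.spot_point(p,l)][:4])
    print([(np.round(r["extent"]).tolist(),round(r["score"],2)) for r in viewer.boxes_of(p,"hanger")][:4])
s=monitor.read_state();print(s)
E
```

```text
top [[-0.003  0.999 -0.04   0.491]
 [-1.    -0.004 -0.013 -0.013]
 [-0.013  0.04   0.999  1.326]
 [ 0.     0.     0.     1.   ]] [519.109   0.    315.426]
top hanger [([205.5, 281.4], 0.82), ([250.8, 233.1], 0.76), ([196.8, 167.8], 0.74), ([288.2, 291.6], 0.66)]
top hanger_seat [([199.9, 281.2], 0.95), ([285.5, 297.3], 0.62), ([194.3, 169.5], 0.58), ([245.1, 233.5], 0.56)]
top hanger_loop [([190.0, 141.1], 0.87), ([229.8, 292.9], 0.69), ([246.8, 259.5], 0.67)]
top rail_top [([313.3, 175.9], 0.92)]
top rail [([315.7, 176.3], 0.57)]
top stop [([380.7, 168.4], 0.69)]
top burr_cup [([258.6, 178.9], 0.57)]
[([212.0, 285.0, 42.0, 32.0], 0.89), ([289.0, 292.0, 23.0, 22.0], 0.58), ([247.0, 238.0, 21.0, 22.0], 0.57)]
side [[ 0.998  0.039 -0.046  0.476]
 [-0.06   0.536 -0.842 -0.954]
 [-0.008  0.843  0.538  0.727]
 [ 0.     0.     0.     1.   ]] [392.699   0.    321.007]
side hanger [([263.4, 188.5], 0.72), ([295.5, 203.7], 0.66), ([340.3, 178.1], 0.66), ([300.7, 198.3], 0.3)]
side hanger_seat [([248.7, 214.5], 0.68), ([344.1, 176.8], 0.59), ([263.1, 177.7], 0.58), ([301.7, 197.7], 0.47)]
side hanger_loop [([280.4, 202.7], 0.71), ([269.7, 216.6], 0.52), ([361.5, 181.1], 0.43)]
side rail_top [([345.4, 188.5], 0.84)]
side rail []
side stop [([355.5, 221.3], 0.88)]
side burr_cup [([332.0, 165.1], 0.94)]
[([267.0, 183.0, 21.0, 20.0], 0.85), ([261.0, 213.0, 28.0, 21.0], 0.83), ([298.0, 198.0, 14.0, 20.0], 0.61), ([349.0, 177.0, 16.0, 11.0], 0.54)]
{'time': 0.9, 'q': array([-1.359,  0.264,  1.604,  0.   ,  1.274, -0.037]), 'joint_vel': array([ 0.001,  0.002, -0.   ,  0.001, -0.001,  0.001]), 'joint_torque': array([  0.002, -51.504, -36.773,   0.   ,   0.001,  -0.   ]), 'tool_pos': array([ 0.166, -0.654,  0.231]), 'tcp_rot': array([3.117, 0.39 , 0.   ]), 'wrist_force': array([ 0.426,  0.275, -0.053]), 'torque': array([-0.054,  0.015,  0.035]), 'grip_force': 0.0, 'width': 1.0000242439539844}
```

View pics/top0.png

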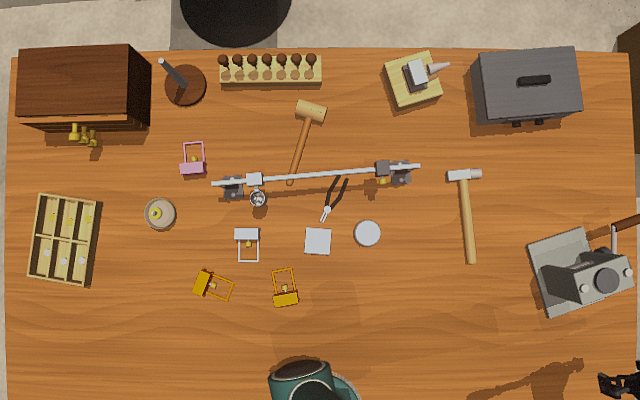

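View pics/side0.png

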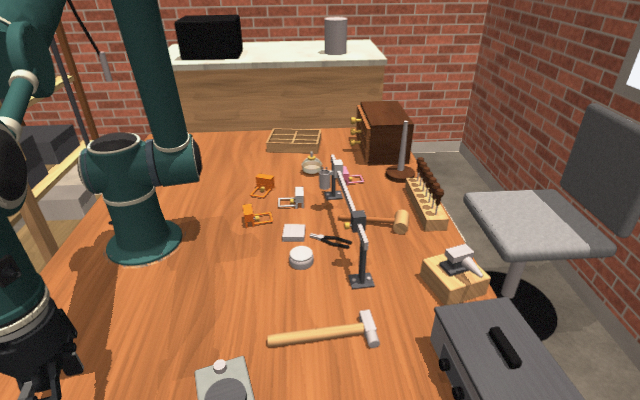

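Hanger candidates in the top view are orange at (205,285), orange at (285,295), pink at (192,160) and plain aluminium at (247,236). I choose the aluminium one at (247,236): its loop points down in the image, towards the robot. The stop is the dark block at (382,168), and the burr cup is at (256,185). I'll check the choice in a crop.

Run:
```python
from h import *
np.set_printoptions(precision=4,suppress=True)
t=viewer.read_camera("top");s=viewer.read_camera("side")
def sp(p,l):return [r["point"] for r in viewer.spot_point(p,l)]
for l in("burr_cup","stop","rail_top"):
    a=sp(t,l);b=sp(s,l)
    if a:print(l,"atz.15",atz(t,a[0],.15))
    if a and b:print("tri",tri(t,a[0],s,b[0]))
a=sp(t,"hanger_seat");print([atz(t,x,.022) for x in a if 230<x[0]<265])
# bright-block segmentation
im=t["image"].astype(int);hsv=cv2.cvtColor(t["image"],cv2.COLOR_RGB2HSV)
m=((hsv[...,1]<45)&(hsv[...,2]>120)).astype(np.uint8)
def comp(x0,y0,x1,y1,z):
    q=np.zeros_like(m);q[y0:y1,x0:x1]=m[y0:y1,x0:x1]
    n,L,st,c=cv2.connectedComponentsWithStats(q);k=1+np.argmax(st[1:,4])
    pts=np.argwhere(L==k)[:,::-1].astype(float)
    W=np.array([atz(t,u,z)[:2] for u in pts]);r=cv2.minAreaRect(W.astype(np.float32)*1000);print(st[k],r,cv2.boxPoints(r).tolist());return W
comp(230,224,264,243,.05)
W=comp(265,160,372,190,.15)
v=cv2.fitLine(W.astype(np.float32),cv2.DIST_HUBER,0,.01,.01).ravel();print("rail line",v,np.degrees(np.arctan2(v[1],v[0])))
c=cv2.hconcat([cv2.resize(t["image"][155:275,220:400],None,fx=4,fy=4)])
save(t,"crop.png",(220,150,410,275),4)
```

```text
burr_cup atz.15 [0.5877 0.1345 0.15  ]
tri (array([0.5823, 0.1351, 0.147 ]), np.float64(0.011294488842530682))
stop atz.15 [ 0.6123 -0.1499  0.15  ]
tri (array([ 0.6141, -0.1502,  0.1496]), np.float64(0.00363215322711093))
rail_top atz.15 [0.5966 0.0021 0.15  ]
tri (array([0.5927, 0.0024, 0.1457]), np.float64(0.008681182087763398))
[]
[234 228  25  15 299] ((460.2961730957031, 174.98150634765625), (59.5335693359375, 34.51129913330078), 89.97223663330078) [[443.0260925292969, 145.22308349609375], [477.5373840332031, 145.20635986328125], [477.5662536621094, 204.73992919921875], [443.0549621582031, 204.75665283203125]]
[265 167 107  14 514] ((601.1791381835938, -3.8526763916015625), (11.106572151184082, 242.8764190673828), 4.776841163635254) [[585.5323486328125, 116.70127868652344], [605.7579345703125, -125.33152770996094], [616.825927734375, -124.40663146972656], [596.600341796875, 117.62617492675781]]
rail line [ 0.0834 -0.9965  0.6011 -0.004 ] -85.214554
```

View pics/crop.png

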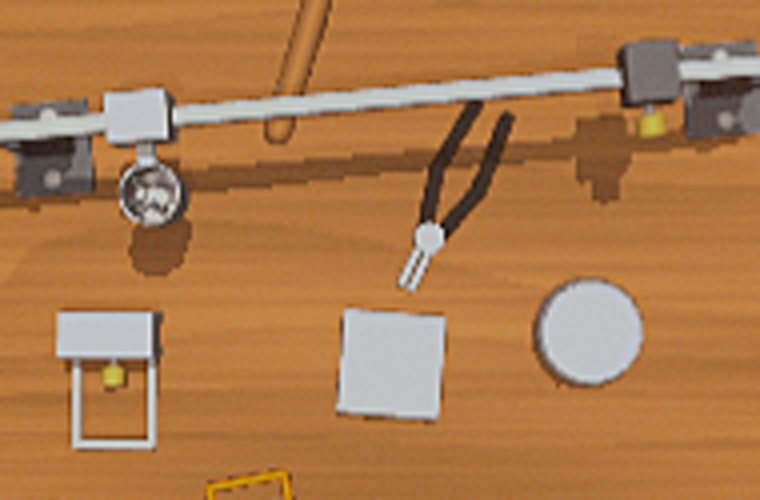

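The crop confirms it. The aluminium block spans crop (57–157, 312–357) with its loop towards the robot, yaw about 0, block centre about (0.460, 0.175). The stop is at crop (650,72) and the bar is yawed about +4.8°. Starting the move.

Call:
step_arm(series=[0.046, -0.034, -0.006, -0.165, 0.093, -0.068, -0.012, -0.33, 0.14, -0.102, -0.018, -0.495, 0.186, -0.136, -0.024, -0.66, 0.232, -0.17, -0.03, -0.826, 0.279, -0.203, -0.036, -0.99, 0.325, -0.237, -0.042, -1.156, 0.372, -0.271, -0.049, -1.322], gripper=1)

```text
time: 2.35
tool_pos: [0.461, -0.2984, 0.2807]
tcp_rot: [2.215, 2.227, 0.0]
wrist_force: [1.2, -0.8, -0.5]
width: 1.0
grip_force: 0.0
```

Call:
step_arm(series=[0.06, 0, 0.015, 0, 0.119, 0, 0.03, 0, 0.178, 0, 0.045, 0, 0.237, 0, 0.06, 0, 0.297, 0, 0.075, 0, 0.356, 0, 0.09, 0, 0.415, 0, 0.1, 0, 0.474, 0, 0.1, 0])

```text
time: 3.35
tool_pos: [0.4591, 0.1758, 0.1796]
tcp_rot: [-2.221, -2.222, 0.001]
wrist_force: [0.2, 0.1, -0.3]
width: 1.0
grip_force: 0.0
```

Run:
```python
from h import *
np.set_printoptions(precision=4,suppress=True)
st=monitor.read_state();print(st["tool_pos"],st["tcp_rot"],st["wrist_force"])
s=viewer.read_camera("side");t=viewer.read_camera("top")
save(s,"s1.png",(220,150,380,270),5)
# predicted block corners for (0.460,0.175) yaw 0
C=np.array([[.46+a,.175+b,z] for z in(0,.05) for a,b in((-.014,-.03),(-.014,.03),(.014,.03),(.014,-.03))])
print((proj(s,C)-[220,150])*5)
```

```text
[0.4591 0.1758 0.1796] [-2.221  -2.2215  0.0014] [ 0.1636  0.09   -0.2643]
[[370.6083 293.622 ]
 [370.4195 245.9709]
 [410.7082 244.4171]
 [412.4435 291.9641]
 [367.1957 230.1057]
 [367.136  183.8969]
 [408.2352 182.3689]
 [409.9068 228.4737]]
```

View pics/s1.png

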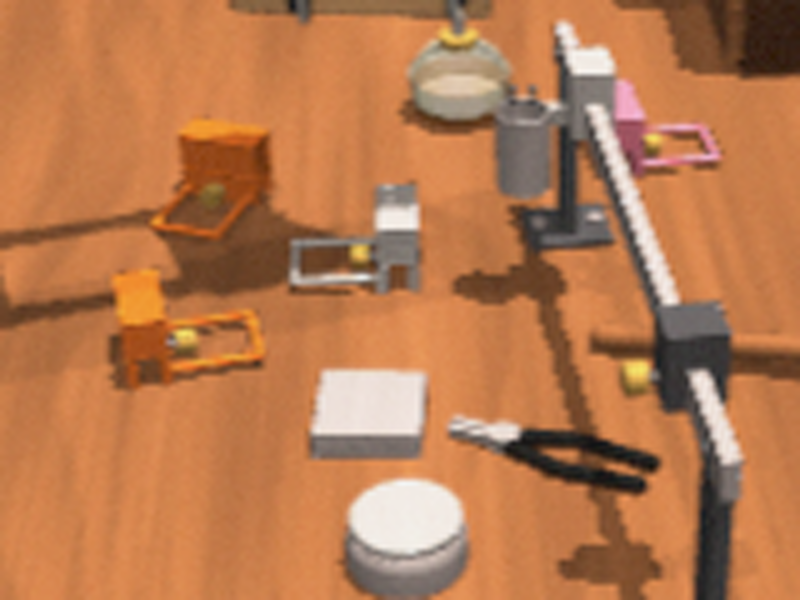

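The crop shows the aluminium hanger at (397,240), matching the prediction but about 4 mm further in x. The gripper isn't in the crop, so I'll check where it projects.

Run:
```python
from h import *
s=viewer.read_camera("side");t=viewer.read_camera("top")
st=monitor.read_state();print(st["tool_pos"],proj(s,st["tool_pos"]),proj(t,st["tool_pos"]))
a=s["image"][:400,120:520,::-1];b=t["image"][:400,120:520,::-1]
cv2.imwrite("pics/ab.png",np.hstack([a,b]))
```

```text
[0.45979499 0.17503214 0.18035153] [[295.92019218 155.87701316]] [[237.32972262 236.62426761]]
```

View pics/ab.png

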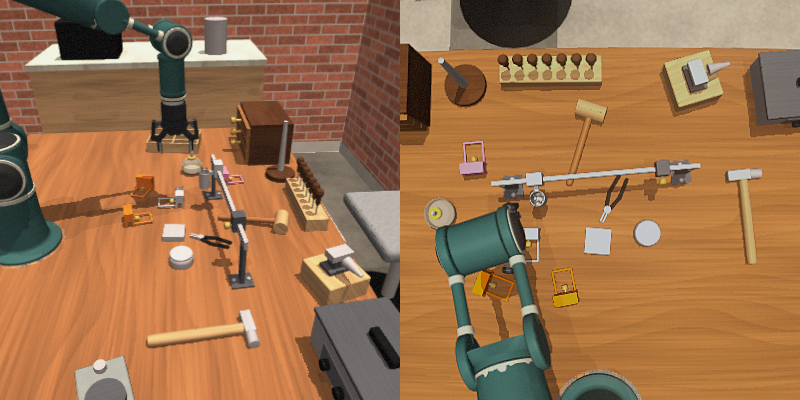

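Call:
step_arm(series=[0, 0.003, 0.03, 0, 0, 0.003, 0.06, 0, 0, 0.003, 0.09, 0, 0, 0.003, 0.115, 0, 0, 0.003, 0.135, 0, 0, 0.003, 0.148, 0, 0, 0.003, 0.155, 0, 0, 0.003, 0.155, 0])

```text
time: 4.55
tool_pos: [0.4631, 0.1736, 0.0253]
tcp_rot: [-2.222, -2.221, 0.0]
wrist_force: [-0.5, -0.5, -0.3]
width: 1.004
grip_force: 0.0
```

Call:
step_arm(series=[0, 0, 0, 0, 0, 0, 0, 0, 0, 0, 0, 0, 0, 0, 0, 0, 0, 0, 0, 0, 0, 0, 0, 0, 0, 0, 0, 0, 0, 0, 0, 0], gripper=0, newtons=60)

```text
time: 5.55
tool_pos: [0.4636, 0.1743, 0.0259]
tcp_rot: [2.221, 2.221, 0.001]
wrist_force: [-0.8, 0.4, 5.9]
width: 0.313
grip_force: 59.5
```

Call:
step_arm(series=[0, 0, -0.01, 0, 0, 0, -0.03, 0, 0, 0, -0.06, 0, 0, 0, -0.09, 0, 0, 0, -0.12, 0, 0, 0, -0.15, 0, 0, 0, -0.17, 0, 0, 0, -0.18, 0])

```text
time: 6.55
tool_pos: [0.4629, 0.174, 0.2061]
tcp_rot: [2.221, 2.221, 0.001]
wrist_force: [0.7, 0.3, -2.9]
width: 0.315
grip_force: 59.6
```

Call:
step_arm(series=[-0.015, 0, 0, -0.02, -0.045, 0, 0, -0.04, -0.08, 0, 0, -0.06, -0.115, 0, 0, -0.083, -0.15, 0, 0, -0.083, -0.18, 0, 0, -0.083, -0.195, 0, 0, -0.083, -0.2, 0, 0, -0.083])

```text
time: 7.55
tool_pos: [0.4625, -0.0263, 0.2047]
tcp_rot: [-2.128, -2.309, 0.001]
wrist_force: [1.1, -0.1, -2.8]
width: 0.317
grip_force: 59.6
```

Run:
```python
from h import *
np.set_printoptions(precision=4,suppress=True)
st=monitor.read_state();print(st)
t=viewer.read_camera("top");s=viewer.read_camera("side")
save(s,"s2.png",(240,90,400,210),5)
for p in(t,s):
  for l in("hanger_seat","hanger_loop","stop","rail_top","burr_cup"):print(l,[(np.round(r["point"],1).tolist(),round(r["score"],2)) for r in viewer.spot_point(p,l)][:5])
# bar edges from top image: per-column bright bar rows
hsv=cv2.cvtColor(t["image"],cv2.COLOR_RGB2HSV)
g=cv2.cvtColor(t["image"],cv2.COLOR_RGB2GRAY).astype(float)
m=((hsv[...,1]<60)&(hsv[...,2]>110))
for c in range(272,372,8):
    r=np.where(m[160:192,c])[0]+160
    if len(r):print(c,r.min(),r.max(),atz(t,(c,r.min()-.5),.15)[:2],atz(t,(c,r.max()+.5),.15)[:2])
```

```text
{'time': 7.55, 'q': array([-0.1109, -0.1249,  2.0683,  0.0005,  1.1994, -0.1928]), 'joint_vel': array([-0.0644,  0.005 , -0.0102,  0.0084, -0.0021, -0.0799]), 'joint_torque': array([ -0.1882, -30.0983, -37.2492,  -0.1308,   0.0178,   0.0169]), 'tool_pos': array([ 0.4625, -0.0263,  0.2047]), 'tcp_rot': array([-2.1279, -2.3094,  0.0006]), 'wrist_force': array([ 1.0956, -0.0694, -2.7981]), 'torque': array([-0.0098, -0.0205,  0.0064]), 'grip_force': 59.644301533699036, 'width': 0.31729217944131366}
hanger_seat [([192.9, 168.9], 0.87), ([286.0, 297.8], 0.74), ([201.2, 282.1], 0.58)]
hanger_loop [([282.7, 266.8], 0.84), ([229.9, 291.7], 0.66), ([188.9, 143.3], 0.64), ([464.2, 216.0], 0.28)]
stop [([381.6, 166.7], 0.7)]
rail_top [([314.6, 175.0], 0.84), ([367.2, 230.9], 0.29)]
burr_cup [([257.6, 178.4], 0.92), ([316.6, 178.0], 0.48)]
hanger_seat [([298.7, 180.2], 0.9), ([261.8, 182.5], 0.85), ([248.4, 213.3], 0.52), ([346.3, 175.9], 0.41)]
hanger_loop [([269.5, 190.5], 0.74), ([267.8, 215.7], 0.69), ([256.4, 196.2], 0.61), ([360.5, 179.3], 0.43)]
stop [([358.2, 221.9], 0.56)]
rail_top [([348.7, 191.0], 0.7)]
burr_cup [([332.5, 164.6], 0.77), ([324.4, 239.5], 0.71), ([313.3, 171.7], 0.39)]
272 176 180 [0.5978 0.1009] [0.5864 0.1009]
280 175 179 [0.6    0.0826] [0.5886 0.0826]
288 174 178 [0.6022 0.0644] [0.5908 0.0644]
296 174 178 [0.6021 0.0462] [0.5907 0.0462]
304 173 177 [0.6043 0.028 ] [0.5929 0.028 ]
312 172 176 [0.6065 0.0098] [0.5951 0.0098]
320 172 176 [ 0.6064 -0.0084] [ 0.595  -0.0084]
328 171 175 [ 0.6086 -0.0266] [ 0.5972 -0.0266]
336 170 174 [ 0.6108 -0.0448] [ 0.5994 -0.0447]
344 169 173 [ 0.613 -0.063] [ 0.6016 -0.0629]
352 169 173 [ 0.6129 -0.0812] [ 0.6015 -0.0811]
360 168 172 [ 0.6152 -0.0994] [ 0.6037 -0.0993]
368 167 171 [ 0.6174 -0.1176] [ 0.606  -0.1175]
```

View pics/s2.png

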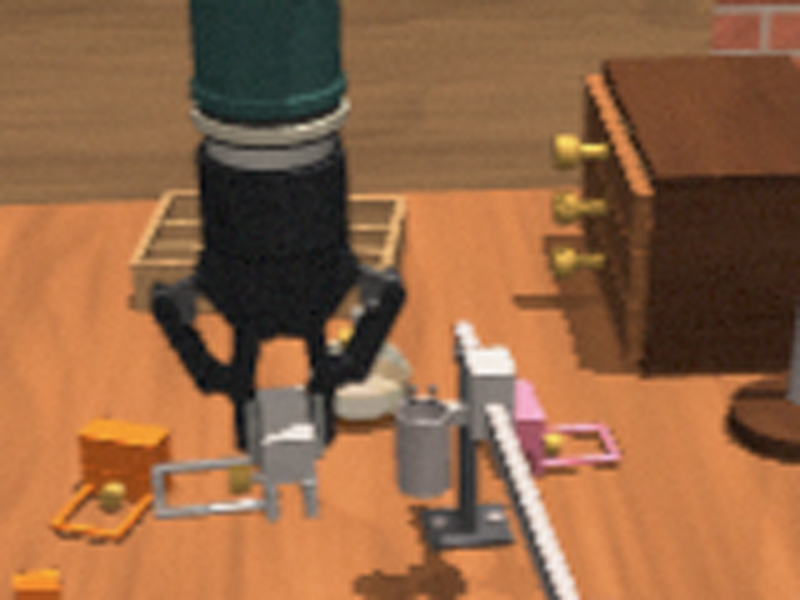

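The hanger is held straight: legs at crop (272–312, 515), loop towards the robot, clear of the burr cup at (425,445). Next I move over the bar.

Call:
step_arm(series=[-0.002, 0.01, 0, 0, -0.006, 0.035, 0, 0, -0.012, 0.065, 0, 0, -0.018, 0.095, 0, -0.005, -0.022, 0.12, 0, -0.005, -0.025, 0.135, 0, -0.005, -0.025, 0.141, 0, -0.005, -0.025, 0.141, 0, -0.005])

```text
time: 9.15
tool_pos: [0.6054, -0.0391, 0.205]
tcp_rot: [-2.121, -2.317, 0.001]
wrist_force: [0.2, 0.0, -3.4]
width: 0.315
grip_force: 59.6
```

Run:
```python
from h import *
np.set_printoptions(precision=2,suppress=True)
st=monitor.read_state();print(st["tool_pos"].round(4),st["tcp_rot"],st["wrist_force"])
s=viewer.read_camera("side")
x,y,_=st["tool_pos"];r=st["tcp_rot"];yaw=2*np.arctan2(r[1],r[0])-np.pi/2
if abs(yaw)>1: yaw-=np.pi*np.sign(yaw)
print("yaw",np.degrees(yaw))
R=np.array([[np.cos(yaw),-np.sin(yaw)],[np.sin(yaw),np.cos(yaw)]])
zb=st["tool_pos"][2]-.0259
def P(a,b,z): return np.r_[np.array([x,y])+R@[a,b],z]
off=np.array([280,120]);k=6
near=[P(a,-.03,zb+z) for a in(-.014,-.007,.007,.014) for z in(0,.05)]
print("hanger near end",(proj(s,near)-off)*k)
th=np.radians(5)
bar=[np.array([.6042-.0873*yy+e,yy,.15]) for yy in(-.12,-.09,-.07) for e in(-.005,.005)]
print("bar edges",(proj(s,bar)-off)*k)
save(s,"s3.png",(280,120,410,220),6)
```

```text
[ 0.61 -0.04  0.2 ] [-2.12 -2.32  0.  ] [ 0.16  0.02 -3.39]
yaw -174.95595808501918
hanger near end [[435.29 378.73]
 [439.15 283.22]
 [420.56 379.94]
 [424.05 284.38]
 [391.03 382.36]
 [393.79 286.7 ]
 [376.23 383.57]
 [378.62 287.86]]
bar edges [[449.76 566.71]
 [472.75 565.77]
 [434.9  528.72]
 [457.34 527.82]
 [425.39 504.39]
 [447.48 503.52]]
```

View pics/s3.png

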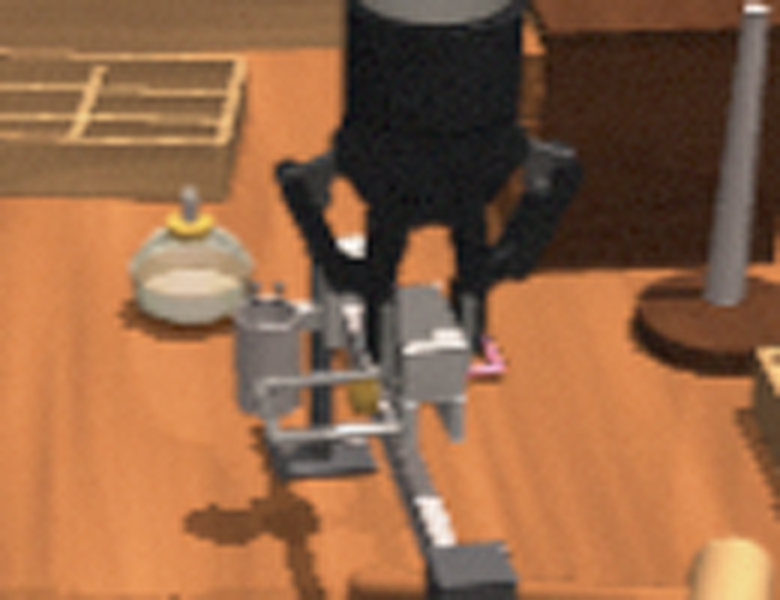

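The view shows the hanger above the bar. The near right leg bottom is at crop (457,440), and the bar's lit top runs (415,497) to (455,545). I'll compare edges numerically.

Run:
```python
from h import *
np.set_printoptions(precision=2,suppress=True)
st=monitor.read_state();x,y,zt=st["tool_pos"];yaw=np.radians(5.04)
R=np.array([[np.cos(yaw),-np.sin(yaw)],[np.sin(yaw),np.cos(yaw)]]);zb=zt-.0259
s=viewer.read_camera("side")
P=lambda a,b,z:np.r_[np.array([x,y])+R@[a,b],zb+z]
for z in(0.,.011,.03,.045):print("hanger z",z,proj(s,[P(a,-.03,z) for a in(-.014,-.007,.007,.014)]).ravel())
for yy in(-.08,-.09,-.1,-.11,-.115):
  print("bar",yy,proj(s,[[.6042-.0873*yy+e,yy,.15] for e in(-.005,.005)]).ravel())
g=cv2.cvtColor(s["image"],cv2.COLOR_RGB2GRAY)
print("cols",list(range(340,366)))
for r in range(176,212):print(r,g[r,340:366])
```

```text
hanger z 0.0 [346.93 195.05 349.51 194.83 354.66 194.39 357.23 194.17]
hanger z 0.011 [347.04 191.51 349.64 191.29 354.82 190.85 357.4  190.63]
hanger z 0.03 [347.24 185.29 349.87 185.07 355.1  184.64 357.7  184.42]
hanger z 0.045 [347.41 180.29 350.05 180.08 355.32 179.65 357.95 179.44]
bar -0.08 [351.68 206.08 355.4  205.93]
bar -0.09 [352.48 208.12 356.22 207.97]
bar -0.1 [353.3  210.2  357.07 210.04]
bar -0.11 [354.12 212.31 357.92 212.15]
bar -0.115 [354.54 213.37 358.35 213.22]
cols [340, 341, 342, 343, 344, 345, 346, 347, 348, 349, 350, 351, 352, 353, 354, 355, 356, 357, 358, 359, 360, 361, 362, 363, 364, 365]
176 [ 72  29  26  74 102  87 104 131 141 150 149 197 228 227 228 230 211 150
  84  43 117 137 125 147 146 149]
177 [108  22  26  72  98  93 101 140 198 224 223 223 222 222 222 224 228 188
  87  38 103 162 161 143 148 149]
178 [ 87  45  24  71 101  86  78 189 226 199 179 164 144 121 120 118 113 103
  73  39  80 164 160 125 144 149]
179 [117 106  24  74  98  84  72 104 125 127 125 126 127 128 127 129 130 115
  99  91  81 139 173 157 141 148]
180 [123 122  69  81 103  82  6
[... 2820 characters left out ...]

 151 158 158 163 158 147 141 142]
206 [138 137 140 141 140 139 140 127  98  78 147 217 232 237 213 148 146 148
 153 154 161 159 161 151 144 143]
207 [142 137 138 142 143 139 139 132 104  77  86 184 232 232 208 156 146 150
 151 154 158 161 161 156 147 140]
208 [146 143 138 140 142 140 145 150 126  83  81 178 230 233 222 180 145 148
 149 153 157 156 163 158 149 140]
209 [155 153 144 140 141 144 147 156 139 101  82 104 194 232 231 203 146 144
 145 150 153 156 157 154 150 143]
210 [159 152 143 139 141 140 146 154 147 117  85  77 178 227 225 192 122 124
 125 124 131 130 125 123 136 146]
211 [156 152 145 142 140 143 140 147 156 130  83  97 120 131 123 108 109 108
 112 112 113 113 114 139 154 145]
```

Corrected for my bar constant, both cameras put the bar's centre at x about 0.6055 under the hanger, which is at 0.6054. Lowering gently.

Call:
step_arm(series=[0, 0, 0.008, 0, 0, 0, 0.018, 0, 0, 0, 0.025, 0, 0, 0, 0.027, 0, 0, 0, 0.029, 0, 0, 0, 0.031, 0, 0, 0, 0.033, 0, 0, 0, 0.034, 0])

```text
time: 10.25
tool_pos: [0.6057, -0.0392, 0.1713]
tcp_rot: [2.122, 2.317, 0.0]
wrist_force: [0.7, -0.3, -3.1]
width: 0.314
grip_force: 59.7
```

Call:
step_arm(series=[0, 0, 0.003, 0, 0, 0, 0.006, 0, 0, 0, 0.009, 0, 0, 0, 0.011, 0, 0, 0, 0.013, 0, 0, 0, 0.0145, 0, 0, 0, 0.0155, 0, 0, 0, 0.0155, 0])

```text
time: 11.25
tool_pos: [0.6056, -0.0392, 0.1557]
tcp_rot: [-2.121, -2.317, 0.0]
wrist_force: [-0.7, 0.1, -2.8]
width: 0.321
grip_force: 59.7
```

Call:
step_arm(series=[0, 0, 0.0007, 0, 0, 0, 0.0014, 0, 0, 0, 0.002, 0, 0, 0, 0.0025, 0, 0, 0, 0.003, 0, 0, 0, 0.003, 0])

```text
time: 12.0
tool_pos: [0.6059, -0.0392, 0.1538]
tcp_rot: [2.121, 2.317, 0.001]
wrist_force: [-3.4, 0.8, 6.1]
width: 0.315
grip_force: 60.8
```

Seated: the underside is at 0.128 with about 9 N down. Sliding towards the stop, about 66 mm away.

Call:
step_arm(series=[-0.003, 0, 0, 0, -0.009, 0, 0, 0, -0.016, 0, 0, 0, -0.023, 0, 0, 0, -0.03, 0, 0, 0, -0.036, 0, 0, 0, -0.041, 0, 0, 0, -0.044, 0, 0, 0])

```text
time: 13.0
tool_pos: [0.6101, -0.0824, 0.1538]
tcp_rot: [2.122, 2.317, 0.003]
wrist_force: [-2.1, 4.4, 6.4]
width: 0.313
grip_force: 60.9
```

Run:
```python
from h import *
st=monitor.read_state();print(st["tool_pos"].round(4),st["tcp_rot"].round(3),st["wrist_force"].round(1),st["torque"].round(2))
s=viewer.read_camera("side")
save(s,"s4.png",(320,150,400,250),6)
```

```text
[ 0.6101 -0.0824  0.1538] [2.122 2.317 0.003] [-2.1  4.4  6.4] [0.64 0.47 0.09]
```

View pics/s4.png

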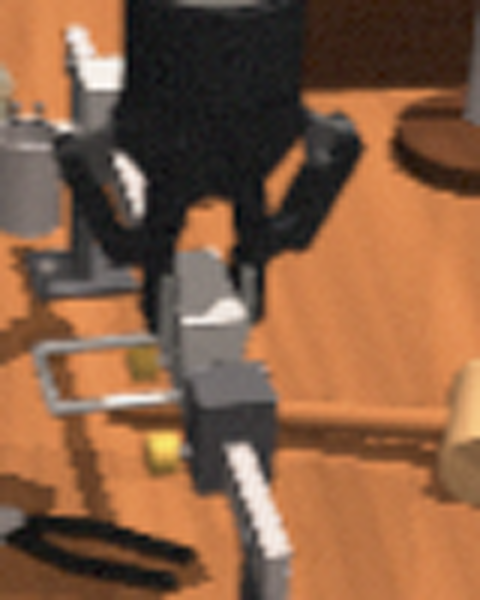

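The hanger is seated on the bar and the stop is close ahead, at crop (230,420). Going slowly now.

Call:
step_arm(series=[-0.002, 0, -0.0005, 0, -0.004, 0, -0.0005, 0, -0.006, 0, -0.0005, 0, -0.008, 0, -0.0005, 0, -0.01, 0, -0.0005, 0, -0.0115, 0, -0.0005, 0, -0.013, 0, -0.0005, 0, -0.014, 0, -0.0005, 0])

```text
time: 14.05
tool_pos: [0.6113, -0.0968, 0.1538]
tcp_rot: [2.121, 2.316, 0.002]
wrist_force: [0.2, 2.6, 5.5]
width: 0.313
grip_force: 60.6
```

Call:
step_arm(series=[-0.0008, 0, 0, 0, -0.0016, 0, 0, 0, -0.0024, 0, 0, 0, -0.0032, 0, 0, 0])

```text
time: 14.55
tool_pos: [0.6115, -0.1, 0.1538]
tcp_rot: [2.121, 2.316, 0.002]
wrist_force: [-1.5, 3.9, 5.3]
width: 0.317
grip_force: 60.6
```

Call:
step_arm(series=[-0.0008, 0, 0, 0, -0.0016, 0, 0, 0, -0.0024, 0, 0, 0])

```text
time: 14.92
tool_pos: [0.6117, -0.1024, 0.1538]
tcp_rot: [2.121, 2.316, 0.002]
wrist_force: [-1.2, 3.3, 5.8]
width: 0.319
grip_force: 60.6
```

Call:
step_arm(series=[-0.0008, 0, 0, 0, -0.0016, 0, 0, 0])

```text
time: 15.18
tool_pos: [0.6119, -0.104, 0.1538]
tcp_rot: [2.121, 2.316, 0.002]
wrist_force: [-0.8, 3.5, 5.2]
width: 0.316
grip_force: 60.6
```

Call:
step_arm(series=[-0.0006, 0, 0, 0, -0.0012, 0, 0, 0])

```text
time: 15.42
tool_pos: [0.6119, -0.105, 0.1538]
tcp_rot: [2.122, 2.317, 0.002]
wrist_force: [-1.2, 5.0, 6.8]
width: 0.314
grip_force: 60.7
```

Call:
step_arm(series=[-0.0005, 0, 0, 0, -0.001, 0, 0, 0])

```text
time: 15.68
tool_pos: [0.6119, -0.105, 0.1538]
tcp_rot: [-2.121, -2.316, -0.004]
wrist_force: [-1.5, 7.5, 6.2]
width: 0.313
grip_force: 60.9
```

Contact at y = -0.105, as predicted. Building up the push.

Call:
step_arm(series=[-0.0003, 0, 0, 0, -0.0006, 0, 0, 0, -0.0006, 0, 0, 0])

```text
time: 16.05
tool_pos: [0.6119, -0.105, 0.1538]
tcp_rot: [-2.121, -2.316, -0.004]
wrist_force: [-3.1, 8.3, 7.1]
width: 0.316
grip_force: 60.9
```

Call:
step_arm(series=[-0.0003, 0, 0, 0, -0.0006, 0, 0, 0, -0.0006, 0, 0, 0])

```text
time: 16.42
tool_pos: [0.612, -0.105, 0.1539]
tcp_rot: [-2.12, -2.315, -0.005]
wrist_force: [-1.9, 11.8, 6.7]
width: 0.314
grip_force: 60.9
```

Call:
step_arm(series=[0, 0, 0, 0, 0, 0, 0, 0, 0, 0, 0, 0])

```text
time: 16.8
tool_pos: [0.6119, -0.105, 0.1538]
tcp_rot: [-2.12, -2.315, -0.005]
wrist_force: [-1.3, 10.1, 7.2]
width: 0.313
grip_force: 60.9
```

Call:
step_arm(series=[-0.0002, 0, 0, 0, -0.0002, 0, 0, 0, -0.0002, 0, 0, 0])

```text
time: 17.18
tool_pos: [0.6119, -0.105, 0.1538]
tcp_rot: [-2.12, -2.315, -0.006]
wrist_force: [-2.1, 10.4, 6.6]
width: 0.314
grip_force: 60.9
```

Run:
```python
from h import *
F=[]
for i in range(6):
    s=viewer.read_camera("side");st=monitor.read_state();F.append(np.r_[st["wrist_force"],st["torque"]])
print(np.mean(F,0).round(2),st["time"],st["tool_pos"].round(4),st["tcp_rot"].round(4))
t=viewer.read_camera("top")
save(s,"s5.png",(320,150,400,250),6)
```

```text
[-1.88 11.04  7.02  1.57  0.3   0.  ] 17.475 [ 0.6119 -0.105   0.1539] [-2.1199 -2.3149 -0.0057]
```

View pics/s5.png

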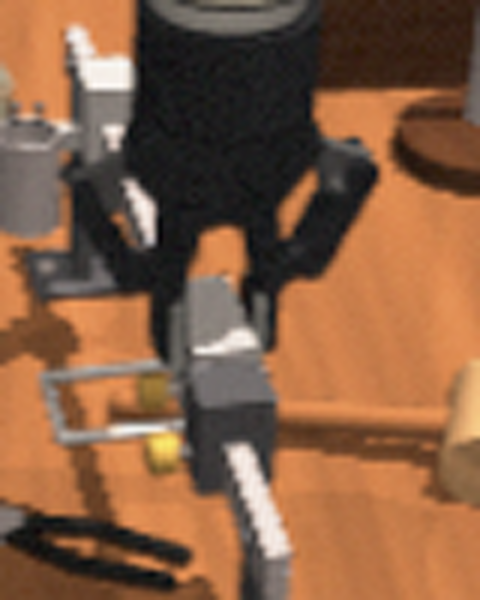

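The hanger's end sits against the stop at crop (230,370), seated on the bar with no gap. The wrist force along the bar is steady at about 11 N and the twist is zero.

```bash
python3 -c "
from workcell import job
print(job.finish_job())"
```

```text
the job is handed in; nothing more can be done
None
```

The job is handed in: the aluminium hanger is on the bar, fully down and flat against the stop block, still gripped and pushed along the bar with about 11 N at the wrist (an estimated 8 to 11 N on the stop after friction).

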